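# Cover the thermostat and insert the reference probe

### The arm

A 6-joint arm with a two-finger parallel gripper is mounted at the origin on the work surface. World frame = base frame: x ahead of the robot, y to its left, z up, the work surface at z = 0. Lengths are in m, angles in rad, forces in N, time in s.
With the tool pointing down it reaches from about 0.25 to 0.725 m from the base axis. Payload 4 kg.
Tool frame: the origin (TCP) lies at the very end of the fingers, on their centre line; the grasp point (between the pads) lies 19 mm behind it; z points along the fingers, y is the line along which they close (so a half turn about z gives the same grasp; the last joint's range is limited). The gripper opens to 85 mm and grips with 20 to 120 N. Pads are 22 mm wide; open, the fingers measure 114 mm over their backs; the gripper's body (76 mm by 85 mm) begins 54 mm behind the grasp point. The pads swing forward as they close: fully open they stand 13 mm farther back than shut.
Start: joints at [-1.19, 0.241, 0.005, 1.335, 0, 1.571], TCP at [0.186, -0.464, 0.231] pointing down, gripper open.
Joint ranges: [-2.72, 2.72], [-1.05, 1.87], [-1.09, 1.28], [-1.99, 2.15], [-1.42, 1.44], [-3.14, 3.14]. Speed limits (rad/s): [2.79, 2.79, 3.14, 3.14, 3.14, 3.14].

### API

Orientations are given as a unit quaternion [x, y, z, w].
In Python, from workcell import * gives the robot as it stands. The module is installed in compiled form; this text tells all that it offers.
- The arm moves only by the tool send_rows, never from a script. Its argument "steps" is text: rows parted by semicolons, each of 7 numbers parted by spaces: the opening, from -1 (shut) to 1 (fully open), then the shift along the world's x, y, z in m, then the turn, a rotation vector about the world's x, y, z in rad. A call has exactly 5 rows; each row shifts and turns the commanded pose from where the row before left it; what a row does not reach is not made up. A row lasts 1/12 s, in which the tool goes at most 41.7 mm and 7.16 degrees, less where a joint would pass 70% of its speed; a pose out of reach is approached as far as the arm can. A call is refused whole if a number of a shift passes 0.0417 or a number of a turn 0.125, either way. A call with a gripper value outside its range is refused whole. The fingers move at their own pace and stop on an object; the grip force is fixed at half the most. Time passes only in rows, so rows that do not move let the fingers close, or fill a call up. It gives the time, the measured TCP pose, the force, the opening and the grip force at its end, in the units of the state.
- get_obs(): the state, without advancing time (a new reading comes with each control period).
- camera(name): name is "scene" or "top" or "wrist"; returns a dict with "frame" (400x640x3 uint8, red, green, blue), "range_z" (400x640 float32, m along the optical axis (not along the pixel's ray), 0 where there is no reading), "camera_matrix" (3x3 intrinsics, pixels), "k1" (the pictures are not rectified: a ray, as slopes to the right and down, at radius r is drawn at 1 + k1 r^2 times it, then the intrinsics apply), "extrinsics" (4x4, takes a point from world to camera coordinates); the wrist camera has in their place "T_tool_cam" (4x4, takes a point from camera to tool coordinates, whose origin is the TCP and whose axes are the flange's). Camera axes: x right, y down, z forward; pixel columns grow to the right and rows downward; lengths in m; the calibration is good to about 2 mm. A picture is of the moment at which its call begins: read the wrist's pose just before it.
- job_done(): hands the job in; it is judged then, once.
The state is a dict: "clock": time; "joint_pos": joint angles; "joint_vel": joint speeds; "tau": joint torques, N m; "eef_pos": TCP position; "tool_rot": TCP orientation; "ft_force": force on the tool from outside, world axes, zero at the start; "ft_torque": the same for the moment, N m; "grip_width": finger opening in m; "grasp_force": force on a finger pad.
Only numpy, scipy, OpenCV 4.12 (cv2) and the standard library are available. Lean on these libraries where they do the work, as an engineer would, in place of code of your own. Each camera call takes 0.05 s, during which the arm holds its last target. There are 200 camera calls.

### The job

Swing the thermostat's raised white lid fully shut, so that the tab on its front edge drops behind the rim. Then take the blue-handled probe out of the rack, put its rod through the orange-ringed eyelet in the sloping lid, fully home with its collar flat on the lid, and let go of it. Leave the other two probes in the rack and do not disturb the beaker, bottle or marker.

Things in the scene. Friction and masses are not known exactly. Their poses are not given: they have to be found in the camera images.
- thermostat: Fixed grey and white bench thermostat, 215 x 150 mm, 170 mm high. Origin: centre of its underside; x from its low front (display) to its high back, z up. Its top face rises at 30 degrees to the back, centre at (0, 0, 140 mm): its normal leans 30 degrees to -x. A rim along the lower edge ends 2 mm above the shut lid. Under the eyelet a well square to the face, 13 mm wide, 110 mm deep.
- lid (a joint): Hinge of the white lid in rad: 0 = shut flat on the sloping face, growing as its front edge swings up; stop at 1.5. A stiff friction hinge: the lid stays where it is left; 1 to 3 N pressed 100 mm from the hinge swings it. The lid is 124 mm from hinge to front edge, 130 mm wide, 8 mm thick, with a tab reaching 10 mm below its underside along the front edge.
- lid_hinge (a point): Point on the lid's hinge axis, mid-width, in the plane of the lid's underside, at (54, 0, 171 mm) from the thermostat's origin. Axes turn with the lid: x from its front edge to the hinge, y along the hinge axis, z out of its upper face. The lid reaches to x = -124 mm; its upper face is at z = 8 mm.
- lid_eye (a point): Centre of the lid's eyelet on its upper face, at (-62, 0, 8 mm) in lid_hinge axes. Round hole 13 mm in diameter with a 2 mm chamfer, marked by an orange ring. Axes as lid_hinge: z is the hole's axis, pointing out of the lid. With the lid shut it is in line with the well below.
- probe_blue: Loose probe, 50 to 100 g: stiff steel rod 8 mm in diameter, 100 mm long, tapered tip; steel collar 26 mm in diameter at z = 100 to 106 mm; round blue handle 20 mm in diameter at z = 106 to 164 mm; black stub to 170 mm. Origin: the rod's tip; z along the rod to the handle. Starts upright in any of the rack's three holes, its collar resting on the rack.
- probe_blue_collar (a point): Centre of the underside of the blue probe's collar, on its axis, 100 mm from the tip. It lies on lid_eye when the probe is fully home.
- probe_yellow: Same probe with a yellow handle, upright in the rack; to be left alone. Origin: the rod's tip, z up the rod.
- probe_grey: Same probe with a white handle, upright in the rack; to be left alone. Origin: the rod's tip, z up the rod.
- rack: Fixed probe rack: grey plates between two steel ends, 50 x 212 mm, 112 mm high. Origin: centre of its underside, z up, the row of three holes along y at -65, 0 and +65 mm. Each hole is 10.5 mm in diameter; a probe's tip hangs 12 mm above the table and its handle stands 118 to 176 mm above it.
- beaker: Glass beaker, 72 mm in diameter, 95 mm high, loose bystander. Origin: centre of its underside.
- bottle: White bottle with a blue cap, 60 mm in diameter, 150 mm high, loose bystander. Origin: centre of its underside.
- marker: Blue marker pen lying flat, 12 mm thick, 120 mm long, loose bystander. Origin under its middle.

How it is judged:
By the outcome, as a careful person would: the job done as asked, in the order asked, and still so for the second after the job is handed in, with the robot touching nothing.
It also fails if it takes over 61 s, if anything falls off the work surface, if the arm or the gripper's body presses on something with over 40 N, if the wrist force passes 120 N, or if a joint passes its speed limit or range.

## Working session

There is one attempt and no reset: what is moved stays moved. The work goes in short steps, Python scripts to look and compute and a tool call to move; the robot and the scene stay as the last step left them, time stands still between calls to the robot, and variables do not carry over. Pictures are saved under pics/ and viewed, at most 10 in all, crops included, and the job is handed in when it is done.

Besides the shell and the picture viewer there is one more tool, called after "Emit:" as name(argument=value, ...) on one line, values as JSON. send_rows: Moves the arm, as the interface text tells. Its arguments: {"type":"object","properties":{"steps":{"type":"string"}},"required":["steps"]}

```bash
mkdir -p pics
cat > h.py <<'E'
import numpy as np, cv2
from workcell import *
def snap(n):
    o=get_obs(); c=camera(n); np.savez(f'{n}.npz',**{k:v for k,v in c.items()},pos=o['eef_pos'],rot=o['tool_rot']); return c
def pts(c):
    K=c['camera_matrix'];k=float(c['k1']);h,w=c['range_z'].shape
    u,v=np.meshgrid(np.arange(w),np.arange(h))
    xd=(u-K[0,2])/K[0,0]; yd=(v-K[1,2])/K[1,1]; x,y=xd.copy(),yd.copy()
    for _ in range(20):
        s=1+k*(x*x+y*y); x,y=xd/s,yd/s
    return np.dstack([x,y,np.ones_like(x)])
def world(c):
    P=pts(c)*np.asarray(c['range_z'])[...,None]
    T=np.linalg.inv(c['extrinsics']); return P@T[:3,:3].T+T[:3,3]
E
python3 - <<'E'
from h import *
for n in('scene','top'):
    c=snap(n); cv2.imwrite(f'pics/{n}0.png',c['frame'][...,::-1]); print(n,c['camera_matrix'],c['k1'],np.round(np.linalg.inv(c['extrinsics']),3))
o=get_obs(); print({k:np.round(v,3) for k,v in o.items()})
E
```

```text
scene [[438.11991128   0.         319.90836531]
 [  0.         438.11991128 206.02596244]
 [  0.           0.           1.        ]] -0.0867214886915561 [[ 0.845  0.342 -0.412  1.014]
 [ 0.535 -0.558  0.634 -0.655]
 [-0.013 -0.756 -0.654  0.801]
 [ 0.     0.     0.     1.   ]]
top [[479.54584526   0.         319.69669933]
 [  0.         479.54584526 196.84713857]
 [  0.           0.           1.        ]] 0.029885265669117714 [[ 1.000e-03 -9.980e-01  6.100e-02  4.960e-01]
 [-1.000e+00 -2.000e-03 -1.800e-02  1.300e-02]
 [ 1.800e-02 -6.100e-02 -9.980e-01  1.541e+00]
 [ 0.000e+00  0.000e+00  0.000e+00  1.000e+00]]
{'clock': np.float64(0.1), 'joint_pos': array([-1.19 ,  0.241,  0.004,  1.335, -0.   ,  1.571]), 'joint_vel': array([ 0.   , -0.001,  0.005,  0.   , -0.001, -0.   ]), 'tau': array([-1.0000e-03, -3.7314e+01,  2.5301e+01,  1.1000e-02, -0.0000e+00,
        0.0000e+00]), 'eef_pos': array([ 0.186, -0.464,  0.23 ]), 'tool_rot': array([ 0.982,  0.189, -0.   , -0.001]), 'ft_force': array([-0.076,  0.255, -0.293]), 'ft_torque': array([ 0.001, -0.012,  0.022]), 'grasp_force': np.float64(0.0), 'grip_width': np.float64(0.085)}
```

View pics/scene0.png

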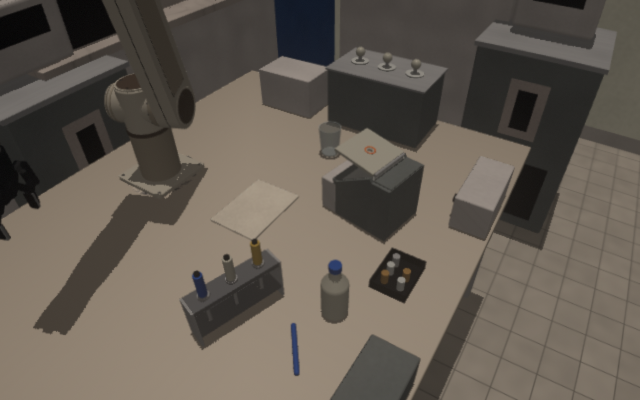

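View pics/top0.png

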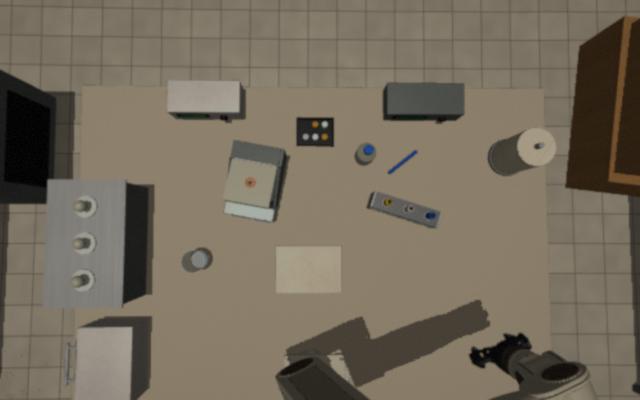

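The scene picture shows the blue probe at (200,285), white at (229,268), yellow at (256,252), and the lid's orange ring at (370,150). In the top picture the blue probe is at (431,215), and the ring is at (250,183) with the thermostat's low front facing the robot. The lid is partly raised.

```bash
cat > m.py <<'E'
from h import *
out={}
for n,box in(('scene',(335,130,410,175)),('top',(222,155,285,208))):
    c=np.load(n+'.npz'); W=world(c); f=c['frame'].astype(int); hsv=cv2.cvtColor(c['frame'],cv2.COLOR_RGB2HSV)
    x0,y0,x1,y1=box; S=np.zeros(f.shape[:2],bool); S[y0:y1,x0:x1]=1
    ring=S&(hsv[...,1]>110)&((hsv[...,0]<20)|(hsv[...,0]>172))
    v,u=np.nonzero(ring); print(n,'ring px',len(u),u.mean(),v.mean(),'world',np.round(W[ring].mean(0),4))
    # lid plane by RANSAC around ring
    ctr=W[ring].mean(0); M=S&(c['range_z']>0)&(np.linalg.norm(W-ctr,axis=2)<.055); P=W[M]
    for _ in range(5):
        m=P.mean(0); N=np.linalg.svd(P-m)[2][2]; d=(P-m)@N; P=P[abs(d)<max(.003,2*d.std())]
    N*=np.sign(N[2]); print(' lid normal',np.round(N,4),'tilt',np.degrees(np.arccos(N[2])),'az',np.degrees(np.arctan2(N[1],N[0])),d.std(),len(P))
    for nm,(a,b) in (('blue',(100,125)),('yel',(18,32))):
        R=(hsv[...,0]>=a)&(hsv[...,0]<=b)&(hsv[...,1]>120)&(hsv[...,2]>25)&(W[...,2]>.11)&(W[...,2]<.19)&(W[...,1]<0)&(W[...,0]<.65)&(W[...,1]>-.5)
        v,u=np.nonzero(R)
        if len(u): print(' ',nm,len(u),u.min(),u.max(),v.min(),v.max(),np.round(W[R].mean(0),4),np.round(W[R].min(0),3),np.round(W[R].max(0),3))
    R=(abs(W[...,2]-.112)<.006)&(W[...,1]<-.05)&(W[...,1]>-.5)&(W[...,0]>.35)&(W[...,0]<.7)
    P=W[R]; P=P[:,:2].astype(np.float32); r=cv2.minAreaRect(P); print(' rack',len(P),r)
    for nm,(p,q) in {'beaker':((330,140),(200,260)),'bottle':((336,265),(369,150)),'marker':((295,348),(402,162))}.items():
        uu=p if n=='scene' else q; print('  ',nm,np.round(W[uu[1],uu[0]],3))
E
python3 m.py
```

```text
scene ring px 30 370.46666666666664 149.63333333333333 world [0.6215 0.1856 0.1901]
 lid normal [ 0.1704 -0.0348  0.9848] tilt 10.013666349822968 az -11.534325216963932 0.0012022318592764764 922
  blue 18 193 200 274 279 [ 0.5334 -0.3392  0.1758] [ 0.524 -0.345  0.174] [ 0.539 -0.33   0.178]
  yel 165 251 260 241 264 [ 0.5732 -0.2174  0.1531] [ 0.563 -0.222  0.12 ] [ 0.579 -0.206  0.183]
 rack 1845 ((0.548735499382019, -0.27364814281463623), (0.2137957215309143, 0.05484342947602272), 71.99708557128906)
   beaker [0.412 0.335 0.069]
   bottle [ 0.726 -0.157  0.15 ]
   marker [ 0.709 -0.287  0.013]
top ring px 51 249.5686274509804 182.27450980392157 world [0.615  0.1804 0.2429]
 lid normal [ 0.2231 -0.0236  0.9745] tilt 12.964933942932385 az -6.049499577673828 0.00141197394263934 104
  blue 35 426 434 213 218 [ 0.5274 -0.3268  0.1695] [ 0.52  -0.338  0.137] [ 0.534 -0.322  0.183]
  yel 37 384 391 199 204 [ 0.5665 -0.2057  0.172 ] [ 0.56  -0.215  0.141] [ 0.574 -0.198  0.184]
 rack 911 ((0.548869252204895, -0.2696046233177185), (0.21189333498477936, 0.05020260810852051), 72.46240997314453)
   beaker [0.389 0.364 0.005]
   bottle [ 0.719 -0.156  0.15 ]
   marker [ 0.702 -0.278  0.015]
```

```bash
cat >> h.py <<'E'
def ray(c,u,v,T=None):
    K=c['camera_matrix'];k=float(c['k1']); xd=(u-K[0,2])/K[0,0]; yd=(v-K[1,2])/K[1,1]; x,y=xd,yd
    for _ in range(20):
        s=1+k*(x*x+y*y); x,y=xd/s,yd/s
    if T is None: T=np.linalg.inv(c['extrinsics'])
    d=T[:3,:3]@np.array([x,y,1.]); return T[:3,3],d/np.linalg.norm(d)
def tri(rs):
    A=sum(np.eye(3)-np.outer(d,d) for o,d in rs); b=sum((np.eye(3)-np.outer(d,d))@o for o,d in rs)
    p=np.linalg.solve(A,b); return p,[np.linalg.norm((np.eye(3)-np.outer(d,d))@(p-o)) for o,d in rs]
def wristT(c):
    from scipy.spatial.transform import Rotation as R
    T=np.eye(4);T[:3,:3]=R.from_quat(c['rot']).as_matrix();T[:3,3]=c['pos']; return T@c['T_tool_cam']
E
python3 - <<'E'
from h import *
s=np.load('scene.npz');t=np.load('top.npz')
print('eye',tri([ray(s,370.5,149.6),ray(t,249.6,182.3)]))
print('lid depth around eye', [np.round(world(s)[149+b,370+a],4) for a,b in((-12,0),(12,0))],[np.round(world(t)[182+b,250+a],4) for a,b in((-8,0),(8,0),(0,-8),(0,8))])
W=world(t); P=W[(W[...,2]>.06)&(W[...,0]>.45)&(W[...,0]<.8)&(W[...,1]>.05)&(W[...,1]<.32)]
print(len(P),cv2.minAreaRect(P[:,:2].astype(np.float32)))
P=W[(W[...,2]>.16)&(W[...,2]<.18)&(W[...,0]>.45)&(W[...,0]<.8)&(W[...,1]>.05)&(W[...,1]<.32)]
print('plateau',len(P),cv2.minAreaRect(P[:,:2].astype(np.float32)))
c=snap('wrist'); print(c['T_tool_cam'].round(4),c['camera_matrix'].round(1),c['k1'])
E
```

```text
eye (array([0.62010166, 0.18757067, 0.18854736]), [np.float64(0.0005422114101806394), np.float64(0.0005422114101803928)])
lid depth around eye [array([0.5959, 0.1671, 0.1936]), array([0.6422, 0.2096, 0.1857])] [array([0.6199, 0.2078, 0.1946]), array([0.6212, 0.1644, 0.1817]), array([0.6434, 0.1866, 0.1867]), array([0.5976, 0.1855, 0.1917])]
3968 ((0.6282587647438049, 0.1862362027168274), (0.15140649676322937, 0.21782417595386505), 79.77983856201172)
plateau 864 ((0.6779223680496216, 0.17639818787574768), (0.14949922263622284, 0.11433777213096619), 79.78961944580078)
[[-3.000e-04 -9.618e-01 -2.739e-01  7.000e-02]
 [ 1.000e+00 -2.000e-04 -4.000e-04 -2.000e-04]
 [ 3.000e-04 -2.739e-01  9.618e-01 -1.422e-01]
 [ 0.000e+00  0.000e+00  0.000e+00  1.000e+00]] [[319.    0.  316.5]
 [  0.  319.  201. ]
 [  0.    0.    1. ]] -0.01674073166913145
```

Emit:
send_rows(steps="-1 0.02 0.033 0.002 0 0 0;-1 0.02 0.033 0.002 0 0 0;-1 0.02 0.033 0.002 0 0 0;-1 0.02 0.033 0.002 0 0 0;-1 0.02 0.033 0.002 0 0 0")

```text
clock: 0.57
eef_pos: [0.2861, -0.2975, 0.2411]
tool_rot: [0.982, 0.189, -0.0, -0.0]
ft_force: [1.7, 0.1, -0.3]
grip_width: 0.0255
grasp_force: 0.0
```

Emit:
send_rows(steps="-1 0.02 0.033 0.002 0 0 0;-1 0.02 0.033 0.002 0 0 0;-1 0.02 0.033 0.002 0 0 0;-1 0.02 0.033 0.002 0 0 0;-1 0.02 0.033 0.002 0 0 0")

```text
clock: 0.98
eef_pos: [0.3862, -0.1324, 0.2514]
tool_rot: [0.982, 0.189, 0.0, 0.0]
ft_force: [1.1, -0.6, -0.4]
grip_width: -0.0001
grasp_force: 0.0
```

Emit:
send_rows(steps="-1 0.02 0.033 0.002 0 0 0;-1 0.02 0.033 0.002 0 0 0;-1 0.02 0.033 0.002 0 0 0;-1 0.02 0.033 0.002 0 0 0;-1 0.02 0.033 0.002 0 0 0")

```text
clock: 1.4
eef_pos: [0.4863, 0.0328, 0.2612]
tool_rot: [0.982, 0.189, -0.0, 0.0]
ft_force: [0.8, 0.3, 0.9]
grip_width: 0.0001
grasp_force: 0.0
```

Emit:
send_rows(steps="-1 0.02 0.033 0.002 0 0 0;-1 0.02 0.033 0.002 0 0 0;-1 0.02 0.033 0.002 0 0 0;-1 0.02 0.033 0 0 0 0;-1 0.02 0.03 0 0 0 0")

```text
clock: 1.82
eef_pos: [0.5863, 0.1951, 0.2669]
tool_rot: [0.982, 0.19, -0.0, -0.0]
ft_force: [-0.0, -0.4, -0.0]
grip_width: -0.0
grasp_force: 0.0
```

Emit:
send_rows(steps="-1 0 0 -0.013 0 0 0;-1 0 0 -0.013 0 0 0;-1 0 0 -0.013 0 0 0;-1 0 0 -0.013 0 0 0;-1 0 0 -0.01 0 0 0")

```text
clock: 2.23
eef_pos: [0.5852, 0.1928, 0.2033]
tool_rot: [0.982, 0.189, -0.001, 0.0]
ft_force: [-0.4, 0.1, -0.5]
grip_width: -0.0
grasp_force: 0.0
```

Emit:
send_rows(steps="-1 0 0 -0.01 0 0 0;-1 0 0 -0.01 0 0 0;-1 0 0 -0.01 0 0 0;-1 0 0 -0.01 0 0 0;-1 0 0 -0.01 0 0 0")

```text
clock: 2.65
eef_pos: [0.5863, 0.1927, 0.1548]
tool_rot: [0.982, 0.189, 0.001, 0.0]
ft_force: [0.4, 0.1, 2.0]
grip_width: -0.0001
grasp_force: 0.5
```

Pushing at 2 N. Continue slowly.

Emit:
send_rows(steps="-1 0 0 -0.006 0 0 0;-1 0 0 -0.005 0 0 0;-1 0 0 -0.004 0 0 0;-1 0 0 -0.003 0 0 0;-1 0 0 -0.002 0 0 0")

```text
clock: 3.07
eef_pos: [0.5859, 0.1928, 0.1351]
tool_rot: [0.982, 0.189, 0.0, -0.0]
ft_force: [0.0, -0.3, -0.4]
grip_width: 0.0002
grasp_force: 0.3
```

Emit:
send_rows(steps="-1 0 0 -0.002 0 0 0;-1 0 0 -0.001 0 0 0;-1 0 0 -0.001 0 0 0;-1 0 0 -0.001 0 0 0;-1 0 0 0 0 0 0")

```text
clock: 3.48
eef_pos: [0.5862, 0.1929, 0.1312]
tool_rot: [0.982, 0.189, 0.001, -0.0]
ft_force: [-1.0, -0.2, 4.0]
grip_width: 0.0001
grasp_force: 1.8
```

Emit:
send_rows(steps="-1 0 0 -0.001 0 0 0;-1 0 0 -0.001 0 0 0;-1 0 0 -0.001 0 0 0;-1 0 0 -0.001 0 0 0;-1 0 0 0 0 0 0")

```text
clock: 3.9
eef_pos: [0.5866, 0.1929, 0.1304]
tool_rot: [0.982, 0.189, 0.002, -0.0]
ft_force: [-5.5, -2.6, 17.6]
grip_width: 0.0001
grasp_force: 8.6
```

Emit:
send_rows(steps="-1 0 0 0.03 0 0 0;-1 0.01 0 0.03 0 0 0;-1 0.01 0 0.03 0 0 0;-1 0.01 0 0.03 0 0 0;-1 0 0 0 0 0 0")

```text
clock: 4.32
eef_pos: [0.62, 0.1936, 0.2536]
tool_rot: [0.982, 0.189, 0.007, -0.001]
ft_force: [0.1, 0.2, 1.7]
grip_width: -0.0003
grasp_force: 0.0
```

Run:
```python
from h import *
c=snap('wrist'); cv2.imwrite('pics/w1.png',c['frame'][...,::-1]); import shutil; shutil.copy('wrist.npz','w1.npz'); print(get_obs()['eef_pos'])
```

```text
[0.61855555 0.19341438 0.25043937]
```

View pics/w1.png

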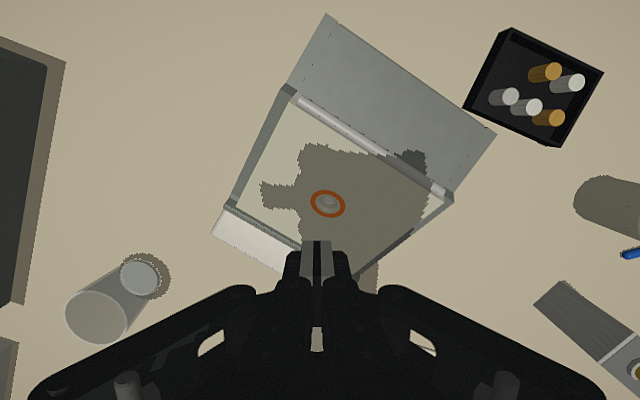

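The picture shows the lid lying shut on the slope, with the ring at (328,204). The beaker is at left and the rack at the right edge, both untouched. Next I back off for a second view on the way to the rack.

Emit:
send_rows(steps="-1 -0.01 -0.02 0.02 0 0 0.11;-1 -0.012 -0.02 0.02 0 0 0.11;-1 -0.012 -0.02 0.02 0 0 0.11;1 -0.012 -0.02 0.02 0 0 0.11;1 0 0 0 0 0 0")

```text
clock: 4.78
eef_pos: [0.5691, 0.11, 0.3305]
tool_rot: [0.917, 0.399, 0.002, 0.001]
ft_force: [0.2, 1.0, 1.5]
grip_width: 0.0231
grasp_force: 0.0
```

```bash
cat > eye.py <<'E'
from h import *
def ring(c):
    hsv=cv2.cvtColor(c['frame'],cv2.COLOR_RGB2HSV)
    m=((hsv[...,1]>150)&(hsv[...,0]<16)&(hsv[...,2]>60)).astype(np.uint8)
    n,l,s,ce=cv2.connectedComponentsWithStats(cv2.morphologyEx(m,cv2.MORPH_CLOSE,np.ones((5,5))))
    out=[]
    for i in np.argsort(-s[1:,4])[:3]+1:
        cn=cv2.findContours((l==i).astype(np.uint8),0,2)[0][0]
        if len(cn)>5: out.append((s[i,4],cv2.fitEllipse(cn)))
    return out
if __name__=='__main__':
    c=snap('wrist'); import shutil; shutil.copy('wrist.npz','w2.npz'); cv2.imwrite('pics/w2.png',c['frame'][...,::-1])
    for n in('w1','w2'):
        c=np.load(n+'.npz'); print(n,c['pos'],[(a,np.round(e[0],1),np.round(e[1],1)) for a,e in ring(c)])
        c=dict(c); c['extrinsics']=np.linalg.inv(wristT(c)); W=world(c)
        Z=c['range_z']
        M=(Z>0)&(np.linalg.norm(W-[.624,.187,.147],axis=2)<.05); P=W[M]
        for _ in range(6):
            m=P.mean(0); N=np.linalg.svd(P-m,full_matrices=False)[2][2]; d=(P-m)@N; P=P[abs(d)<max(.002,2*d.std())]
        N*=np.sign(N[2]); print('  lid',N.round(4),np.degrees(np.arccos(N[2])),np.degrees(np.arctan2(N[1],N[0])),'z at eye',m[2]-(N[:2]@(np.array([.624,.187])-m[:2]))/N[2],len(P))
E
python3 eye.py
```

```text
w1 [0.62000143 0.19360969 0.25362079] [(np.int32(341), array([327.4, 203.4]), array([24.9, 35.2]))]
  lid [-0.493   0.0891  0.8654] 30.06614905068031 169.7592994898946 z at eye 0.1474643962846777 8818
w2 [0.56905136 0.1100052  0.33046772] [(np.int32(292), array([302.7,  88.3]), array([25.3, 30.2]))]
  lid [-0.4899  0.0912  0.867 ] 29.89017829217926 169.45300713527337 z at eye 0.14790416930642938 7717
```

Run:
```python
from h import *
a=np.load('w1.npz');b=np.load('w2.npz'); Ta,Tb=wristT(a),wristT(b)
ra,rb=ray(a,327.4,203.4,Ta),ray(b,302.7,88.3,Tb)
print(tri([ra,rb]))
n=np.array([-.4916,.0900,.8662])
for o,d in(ra,rb): print('on plane z=.1469', o+d*(.1469-o[2])/d[2])
print(get_obs()['joint_pos'].round(3))
```

```text
(array([0.62193884, 0.18516284, 0.1478368 ]), [np.float64(9.152850288325185e-05), np.float64(9.152850288317669e-05)])
on plane z=.1469 [0.62176717 0.18496345 0.1469    ]
on plane z=.1469 [0.62189868 0.18530335 0.1469    ]
[0.193 0.394 0.468 1.641 0.    2.517]
```

Emit:
send_rows(steps="1 -0.004 -0.037 -0.003 0 0 0.11;1 -0.004 -0.037 -0.003 0 0 0.11;1 -0.004 -0.037 -0.003 0 0 0.11;1 -0.004 -0.037 -0.003 0 0 0.11;1 -0.004 -0.037 -0.003 0 0 0")

```text
clock: 5.25
eef_pos: [0.5492, -0.0727, 0.3087]
tool_rot: [0.807, 0.591, -0.001, -0.001]
ft_force: [0.3, 0.6, -0.7]
grip_width: 0.0854
grasp_force: 0.0
```

Emit:
send_rows(steps="1 -0.004 -0.037 -0.003 0 0 0;1 -0.004 -0.037 -0.003 0 0 0;1 -0.004 -0.037 -0.003 0 0 0;1 -0.004 -0.037 -0.003 0 0 0;1 0 0 0 0 0 0")

```text
clock: 5.67
eef_pos: [0.5323, -0.2255, 0.2954]
tool_rot: [0.81, 0.586, -0.002, -0.001]
ft_force: [-0.2, 0.6, -1.2]
grip_width: 0.0852
grasp_force: 0.0
```

Run:
```python
from h import *
c=snap('wrist'); cv2.imwrite('pics/w3.png',c['frame'][...,::-1]); import shutil; shutil.copy('wrist.npz','w3.npz'); print(c and np.load('w3.npz')['pos'],np.load('w3.npz')['rot'])
```

```text
[ 0.53225311 -0.22549242  0.29538972] [ 0.81020115  0.58614601 -0.00226404 -0.00135334]
```

View pics/w3.png

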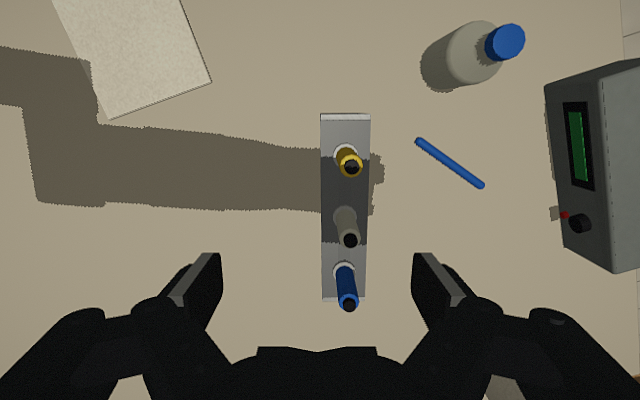

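Emit:
send_rows(steps="1 0 -0.02 0 0 0 0;1 0 -0.02 0 0 0 0;1 0 -0.02 0 0 0 0;1 0 -0.015 0 0 0 0;1 0 0 0 0 0 0")

```text
clock: 6.13
eef_pos: [0.5341, -0.2959, 0.297]
tool_rot: [0.808, 0.589, -0.001, -0.001]
ft_force: [0.1, 0.1, 0.4]
grip_width: 0.0855
grasp_force: 0.0
```

Run:
```python
from h import *
c=snap('wrist'); cv2.imwrite('pics/w4.png',c['frame'][...,::-1]); import shutil; shutil.copy('wrist.npz','w4.npz'); print(c and np.load('w4.npz')['pos'],np.load('w4.npz')['rot'])
```

```text
[ 0.53407572 -0.2959125   0.29696354] [ 8.08342615e-01  5.88710783e-01 -6.96099755e-04 -1.15999539e-03]
```

View pics/w4.png

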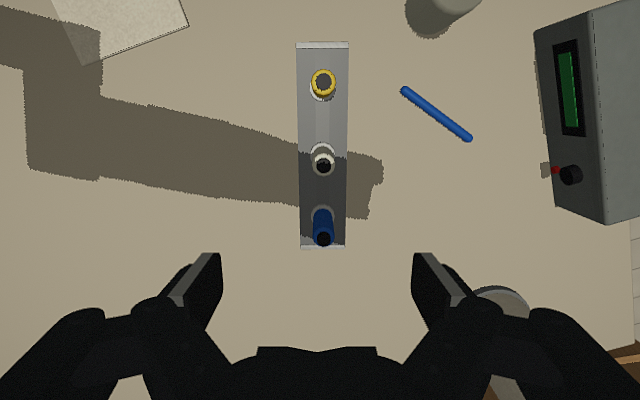

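Blue probe's black stub top is at (348,304) in the first view and (323,239) in the second. The rack row runs vertically in both, so the gripper yaw matches the rack.

Run:
```python
from h import *
for n,w in(('w3',(300,280,400,330)),('w4',(290,190,360,260))):
    c=np.load(n+'.npz'); h=cv2.cvtColor(c['frame'],cv2.COLOR_RGB2HSV); x0,y0,x1,y1=w
    k=(h[y0:y1,x0:x1,2]<45)&~((h[y0:y1,x0:x1,1]>150)&(h[y0:y1,x0:x1,2]>40)); m,l,s,ce=cv2.connectedComponentsWithStats(k.astype(np.uint8)); i=1+np.argmax(s[1:,4]); print(n,s[i],ce[i]+[x0,y0])
a=np.load('w3.npz');b=np.load('w4.npz'); ra,rb=ray(a,348,304.5,wristT(a)),ray(b,323,239,wristT(b))
print(tri([ra,rb]))
for o,d in(ra,rb): print(o+d*(.182-o[2])/d[2])
# hole/collar positions from yellow/grey stubs w4
for u,v in((323,82),(323,166)): 
    o,d=ray(b,u,v,wristT(b)); print(o+d*(.182-o[2])/d[2])
print(get_obs()['eef_pos'])
```

```text
w3 [ 43  18  12  14 141] [348.61702128 304.63829787]
w4 [ 27  42  14  14 162] [323.21604938 238.63580247]
(array([ 0.5268928 , -0.33615566,  0.17495249]), [np.float64(0.0001647851915845656), np.float64(0.00016478519158433027)])
[ 0.52748593 -0.33141102  0.182     ]
[ 0.52783052 -0.33330095  0.182     ]
[ 0.56654666 -0.21103994  0.182     ]
[ 0.5471081  -0.27240675  0.182     ]
[ 0.53412123 -0.29455181  0.29724668]
```

Emit:
send_rows(steps="1 -0.002 -0.013 0 0 0 0;1 -0.002 -0.013 0 0 0 0;1 -0.002 -0.012 0 0 0 0;1 0 0 -0.02 0 0 0;1 0 0 -0.02 0 0 0")

```text
clock: 6.6
eef_pos: [0.5284, -0.3351, 0.2603]
tool_rot: [0.808, 0.589, 0.001, 0.002]
ft_force: [1.3, 0.0, -0.4]
grip_width: 0.0853
grasp_force: 0.0
```

Emit:
send_rows(steps="1 0 0 -0.025 0 0 0;1 0 0 -0.025 0 0 0;1 0 0 -0.025 0 0 0;1 0 0 -0.02 0 0 0;1 0 0 -0.02 0 0 0")

```text
clock: 7.02
eef_pos: [0.5273, -0.3336, 0.143]
tool_rot: [0.808, 0.589, -0.0, -0.0]
ft_force: [0.4, 0.2, -0.3]
grip_width: 0.0853
grasp_force: 0.0
```

Emit:
send_rows(steps="1 0 0 -0.011 0 0 0;1 0 0 0 0 0 0;1 0 0 0 0 0 0;1 0 0 0 0 0 0;1 0 0 0 0 0 0")

```text
clock: 7.43
eef_pos: [0.5289, -0.334, 0.1352]
tool_rot: [0.808, 0.589, 0.001, 0.002]
ft_force: [0.3, 0.5, 0.3]
grip_width: 0.0857
grasp_force: 0.0
```

Emit:
send_rows(steps="-1 0 0 -0.003 0 0 0;-1 0 0 0 0 0 0;-1 0 0 0 0 0 0;-1 0 0 0 0 0 0;-1 0 0 0 0 0 0")

```text
clock: 7.85
eef_pos: [0.5279, -0.3332, 0.1305]
tool_rot: [0.808, 0.589, 0.0, 0.0]
ft_force: [0.1, -0.5, -0.5]
grip_width: 0.0259
grasp_force: 0.0
```

Emit:
send_rows(steps="-1 0 0 0 0 0 0;-1 0 0 0 0 0 0;-1 0 0 0.005 0 0 0;-1 0 0 0.01 0 0 0;-1 0 0 0.015 0 0 0")

```text
clock: 8.27
eef_pos: [0.527, -0.3326, 0.1595]
tool_rot: [0.808, 0.589, -0.001, -0.002]
ft_force: [1.2, -0.2, -0.5]
grip_width: 0.0187
grasp_force: 58.6
```

Emit:
send_rows(steps="-1 0 0 0.03 0 0 0;-1 0 0 0.04 0 0 0;-1 0 0 0.04 0 0 0;-1 0 0 0.04 0 0 0;-1 0 0.01 0.035 0 0 0")

```text
clock: 8.68
eef_pos: [0.5272, -0.3242, 0.3488]
tool_rot: [0.808, 0.589, 0.0, 0.001]
ft_force: [0.8, -0.0, -1.0]
grip_width: 0.0184
grasp_force: 59.1
```

Emit:
send_rows(steps="-1 0 0.02 0.005 0 0 0;-1 0 0.03 0 0 0 0;-1 0 0.036 0 0 0 0;-1 0 0.036 0 0 0 0;-1 0 0.036 0 0 0 0")

```text
clock: 9.1
eef_pos: [0.5273, -0.1639, 0.3512]
tool_rot: [0.808, 0.589, 0.0, 0.0]
ft_force: [0.2, -0.2, -0.6]
grip_width: 0.0188
grasp_force: 59.2
```

Emit:
send_rows(steps="-1 0 0.036 0 0 0 0;-1 0 0.036 0 0 0 0;-1 0 0.036 0 0 0 0;-1 0 0.036 0 0 0 0;-1 0 0.036 0 0 0 0")

```text
clock: 9.52
eef_pos: [0.5273, 0.0165, 0.3514]
tool_rot: [0.808, 0.589, 0.0, 0.0]
ft_force: [1.3, 0.1, -1.2]
grip_width: 0.0188
grasp_force: 59.2
```

Emit:
send_rows(steps="-1 0 0.036 0 -0.0155 -0.0859 0;-1 0 0.036 0 -0.0155 -0.0859 0;-1 0 0.036 0 -0.0155 -0.0859 0;-1 0 0.036 0 -0.0155 -0.0859 0;-1 0 0.03 0 -0.0155 -0.0859 0")

```text
clock: 9.93
eef_pos: [0.5273, 0.191, 0.3522]
tool_rot: [0.788, 0.575, 0.153, 0.158]
ft_force: [0.1, -0.4, -1.9]
grip_width: 0.0187
grasp_force: 59.2
```

Emit:
send_rows(steps="-1 0 0.01 0 -0.0155 -0.0859 0;-1 0 0 0 0 0 0;-1 0 0 0 0 0 0;-1 0 0 0 0 0 0;-1 0 0 0 0 0 0")

```text
clock: 10.35
eef_pos: [0.5289, 0.198, 0.3517]
tool_rot: [0.781, 0.568, 0.179, 0.187]
ft_force: [-1.2, -0.7, -1.4]
grip_width: 0.0187
grasp_force: 59.2
```

Run:
```python
from h import *
o=get_obs(); print({k:np.round(o[k],4) for k in('eef_pos','tool_rot','joint_pos','ft_force','clock')})
s=snap('scene'); c=snap('wrist')
a=cv2.resize(s['frame'][60:260,220:460],(800,600)[:2] and (720,600),interpolation=cv2.INTER_CUBIC); cv2.imwrite('pics/s5.png',a[...,::-1])
from scipy.spatial.transform import Rotation as R
print('tool z',R.from_quat(o['tool_rot']).as_matrix()[:,2])
```

```text
{'eef_pos': array([0.5289, 0.198 , 0.3517]), 'tool_rot': array([0.7808, 0.5684, 0.1792, 0.1874]), 'joint_pos': array([ 0.5354,  0.0199, -0.0685,  1.0702, -0.3342,  2.348 ]), 'ft_force': array([-1.1981, -0.6663, -1.3679]), 'clock': np.float64(10.35)}
tool z [ 0.49282689 -0.08900014 -0.86556376]
```

View pics/s5.png

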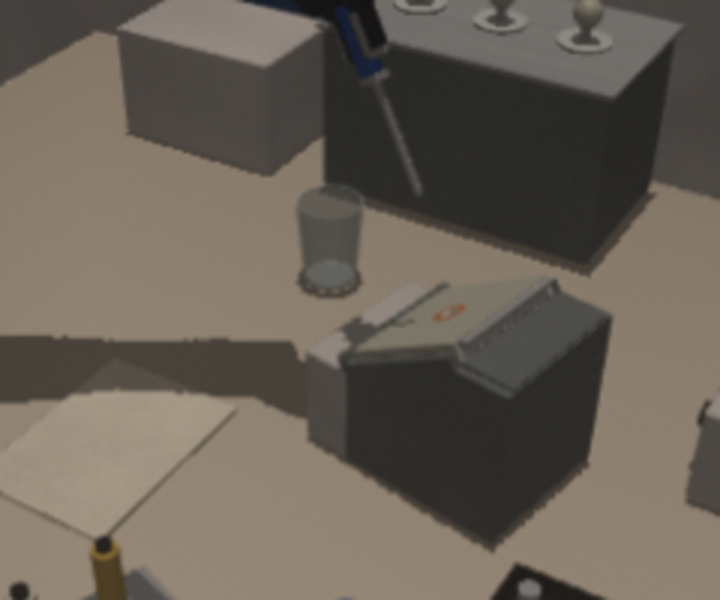

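The crop shows the probe held tilted, tip at crop (420,192), i.e. scene pixel (360,124), and collar at about (377,75). The lid is shut and the eyelet is free. I'll compare the tip with the prediction in the scene and wrist views.

Run:
```python
from h import *
def proj(c,p,T=None):
    E=c['extrinsics'] if T is None else np.linalg.inv(T)
    q=E[:3,:3]@p+E[:3,3]; x,y=q[:2]/q[2]; s=1+float(c['k1'])*(x*x+y*y); K=c['camera_matrix']; return np.round([K[0,0]*x*s+K[0,2],K[1,1]*y*s+K[1,2]],1)
s=np.load('scene.npz');w=np.load('wrist.npz')
from scipy.spatial.transform import Rotation as R
z=R.from_quat(w['rot']).as_matrix()[:,2]; T=w['pos']
for nm,d in(('tip',.1185),('collar',.0185),('coltop',.0125)): print(nm,T+d*z,'scene',proj(s,T+d*z),'wrist',proj(w,T+d*z,wristT(w)))
eye=np.array([.6219,.1851,.1475]); print('eye scene',proj(s,eye),'wrist',proj(w,eye,wristT(w)))
import eye as E; print(E.ring(dict(w)),E.ring(dict(s)))
a=w['frame'][60:340,190:470]; cv2.imwrite('pics/w5.png',cv2.resize(a,(600,600),interpolation=cv2.INTER_CUBIC)[...,::-1])
```

```text
tip [0.58746878 0.18732602 0.24897051] scene [359.9 125.2] wrist [316.5 196.1]
collar [0.5381927  0.19624888 0.33552829] scene [345.1  86.6] wrist [316.6 243.7]
coltop [0.53523613 0.19678425 0.34072176] scene [344.1  84.2] wrist [316.6 248.3]
eye scene [369.5 163.7] wrist [298.  171.7]
[(np.int32(190), ((297.3977355957031, 171.66285705566406), (22.908878326416016, 24.212976455688477), 99.63114929199219)), (np.int32(32), ((354.5183410644531, 59.72708511352539), (5.479907989501953, 6.209807872772217), 42.68052291870117))] []
```

View pics/w5.png

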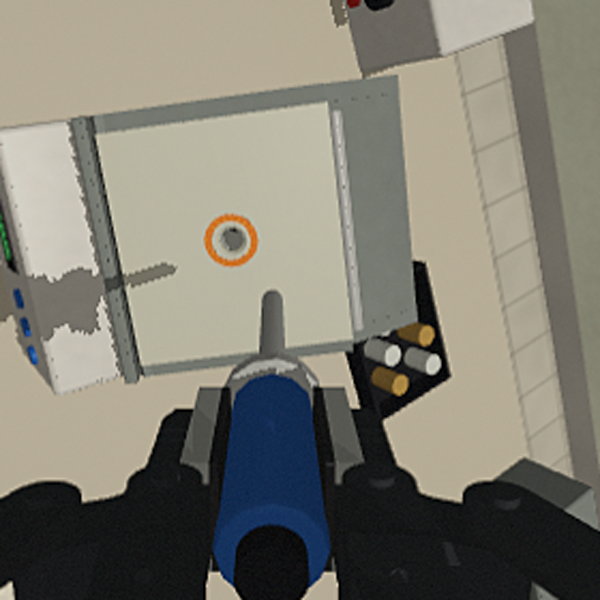

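Tip measured at wrist pixel (316.5,196), against a predicted (316.5,196.1), and the ring matches within 1 px. Moving to the pre-insertion pose.

Emit:
send_rows(steps="-1 0.006 0 -0.02 0 0 0;-1 0.006 0 -0.02 0 0 0;-1 0.006 0 -0.02 0 0 0;-1 0.006 0 -0.02 0 0 0;-1 0.0006 0 -0.004 0 0 0")

```text
clock: 10.87
eef_pos: [0.552, 0.1967, 0.262]
tool_rot: [0.781, 0.569, 0.175, 0.187]
ft_force: [-0.4, -0.3, -2.2]
grip_width: 0.0186
grasp_force: 59.2
```

Emit:
send_rows(steps="-1 0 0 0 0 0 0;-1 0 0 0 0 0 0;-1 0 0 0 0 0 0;-1 0 0 0 0 0 0;-1 0 0 0 0 0 0")

```text
clock: 11.28
eef_pos: [0.5529, 0.1992, 0.268]
tool_rot: [0.78, 0.569, 0.18, 0.187]
ft_force: [-0.4, 0.3, -0.3]
grip_width: 0.0182
grasp_force: 59.2
```

```bash
cat > rel.py <<'E'
from h import *
from scipy.spatial.transform import Rotation as R
P=[];Q=[]
for _ in range(4):
    c=camera('wrist'); o=get_obs(); P.append(o['eef_pos']);Q.append(o['tool_rot'])
T=np.mean(P,0); z=R.from_quat(Q).mean().as_matrix()[:,2]; n=np.array([-.4924,.0889,.8658]); eye=np.array([.6219,.1851,.1475])
tip=T+.1185*z; print('TCP',T.round(4),np.std(P,0).round(4),'z',z.round(4),'tip-eye',(tip-eye).round(4),'along n',(tip-eye)@n,'lateral',((tip-eye)-n*((tip-eye)@n)).round(4),o['ft_force'].round(1))
d=(tip-eye)@n
E
python3 rel.py
```

```text
TCP [0.5526 0.1991 0.2672] [0.0001 0.0001 0.0003] z [ 0.4933 -0.0881 -0.8654] tip-eye [-0.0109  0.0035  0.0172] along n 0.02054689383159403 lateral [-0.0007  0.0017 -0.0006] [ 0.4  0.3 -1.1]
```

Emit:
send_rows(steps="-1 0.0007 -0.0016 0.0004 0 0 0;-1 0.0025 -0.0004 -0.0043 0 0 0;-1 0.0025 -0.0004 -0.0043 0 0 0;-1 0.0025 -0.0004 -0.0043 0 0 0;-1 0.0025 -0.0004 -0.0043 0 0 0")

```text
clock: 11.9
eef_pos: [0.5632, 0.1954, 0.2486]
tool_rot: [0.78, 0.569, 0.178, 0.187]
ft_force: [1.3, -0.2, -0.9]
grip_width: 0.0187
grasp_force: 59.2
```

Emit:
send_rows(steps="-1 0.0025 -0.0004 -0.0043 0 0 0;-1 0.0025 -0.0004 -0.0043 0 0 0;-1 0.0025 -0.0004 -0.0043 0 0 0;-1 0 0 0 0 0 0;-1 0 0 0 0 0 0")

```text
clock: 12.32
eef_pos: [0.5706, 0.1942, 0.236]
tool_rot: [0.78, 0.569, 0.178, 0.187]
ft_force: [-0.1, 0.1, -1.4]
grip_width: 0.0184
grasp_force: 59.2
```

```bash
python3 rel.py
```

```text
TCP [0.5707 0.1945 0.2368] [0.     0.0001 0.0002] z [ 0.4924 -0.0887 -0.8658] tip-eye [ 0.0072 -0.0011 -0.0133] along n -0.015131623904106512 lateral [-0.0003  0.0002 -0.0002] [ 0.1  0.9 -1.4]
```

Emit:
send_rows(steps="-1 0.0034 -0.0006 -0.006 0 0 0;-1 0.0034 -0.0006 -0.006 0 0 0;-1 0.0034 -0.0006 -0.006 0 0 0;-1 0.0034 -0.0006 -0.006 0 0 0;-1 0.0034 -0.0006 -0.006 0 0 0")

```text
clock: 12.93
eef_pos: [0.5878, 0.1912, 0.2055]
tool_rot: [0.78, 0.569, 0.178, 0.187]
ft_force: [0.0, -0.9, -1.0]
grip_width: 0.0185
grasp_force: 59.2
```

Emit:
send_rows(steps="-1 0.0034 -0.0006 -0.006 0 0 0;-1 0.0034 -0.0006 -0.006 0 0 0;-1 0.0034 -0.0006 -0.006 0 0 0;-1 0.0034 -0.0006 -0.006 0 0 0;-1 0 0 0 0 0 0")

```text
clock: 13.35
eef_pos: [0.601, 0.1885, 0.1806]
tool_rot: [0.781, 0.569, 0.177, 0.187]
ft_force: [0.5, -0.3, -0.9]
grip_width: 0.0184
grasp_force: 59.2
```

```bash
python3 rel.py
```

```text
TCP [0.6012 0.1889 0.1823] [0.0002 0.0002 0.0006] z [ 0.4917 -0.0891 -0.8662] tip-eye [ 0.0376 -0.0068 -0.0679] along n -0.07788147927309691 lateral [-0.0008  0.0002 -0.0005] [-0.2 -0.3  0.2]
```

Emit:
send_rows(steps="-1 0.0022 -0.0004 -0.0039 0 0 0;-1 0.0022 -0.0004 -0.0039 0 0 0;-1 0.0022 -0.0004 -0.0039 0 0 0;-1 0.0022 -0.0004 -0.0039 0 0 0;-1 0 0 0 0 0 0")

```text
clock: 13.97
eef_pos: [0.6098, 0.187, 0.1656]
tool_rot: [0.78, 0.569, 0.178, 0.187]
ft_force: [-0.3, -0.4, -2.0]
grip_width: 0.0188
grasp_force: 59.2
```

Emit:
send_rows(steps="-1 0.0005 -0.0001 -0.0009 0 0 0;-1 0.0005 -0.0001 -0.0009 0 0 0;-1 0.0005 -0.0001 -0.0009 0 0 0;-1 0.0005 -0.0001 -0.0009 0 0 0;-1 0 0 0 0 0 0")

```text
clock: 14.38
eef_pos: [0.6121, 0.187, 0.1633]
tool_rot: [0.78, 0.569, 0.179, 0.187]
ft_force: [0.4, 0.2, -0.7]
grip_width: 0.0182
grasp_force: 59.2
```

```bash
python3 rel.py
```

```text
TCP [0.612  0.187  0.1635] [0.     0.     0.0001] z [ 0.4922 -0.0888 -0.8659] tip-eye [ 0.0485 -0.0086 -0.0866] along n -0.09964635130465853 lateral [-0.0006  0.0003 -0.0004] [-0.3  0.2 -1.1]
```

Emit:
send_rows(steps="-1 0.0005 -0.0001 -0.0009 0 0 0;-1 0.0005 -0.0001 -0.0009 0 0 0;-1 0 0 0 0 0 0;-1 0 0 0 0 0 0;-1 0 0 0 0 0 0")

```text
clock: 15.0
eef_pos: [0.6126, 0.1871, 0.163]
tool_rot: [0.78, 0.57, 0.179, 0.187]
ft_force: [-7.7, -0.8, 7.9]
grip_width: 0.0186
grasp_force: 60.7
```

```bash
python3 rel.py
```

```text
TCP [0.6126 0.1871 0.163 ] [0. 0. 0.] z [ 0.493  -0.0882 -0.8656] tip-eye [ 0.0491 -0.0084 -0.087 ] along n -0.1002849177280427 lateral [-0.0003  0.0005 -0.0002] [-9.2 -0.8  7.4]
```

Collar in contact at depth 100.3 mm. Open halfway and retreat along the axis.

Emit:
send_rows(steps="0 0 0 0 0 0 0;0 0 0 0 0 0 0;0 0 0 0 0 0 0;0 0 0 0 0 0 0;0 0 0 0 0 0 0")

```text
clock: 15.62
eef_pos: [0.6131, 0.1868, 0.1614]
tool_rot: [0.78, 0.569, 0.179, 0.187]
ft_force: [0.9, 0.1, 0.6]
grip_width: 0.0428
grasp_force: 0.0
```

Emit:
send_rows(steps="0 -0.005 0.0009 0.0087 0 0 0;0 -0.005 0.0009 0.0087 0 0 0;0 -0.005 0.0009 0.0087 0 0 0;0 -0.01 0.0018 0.0173 0 0 0;0 -0.01 0.0018 0.0173 0 0 0")

```text
clock: 16.03
eef_pos: [0.5772, 0.1931, 0.2234]
tool_rot: [0.78, 0.569, 0.179, 0.187]
ft_force: [0.7, -0.2, -0.7]
grip_width: 0.043
grasp_force: 0.0
```

Emit:
send_rows(steps="0 -0.015 0.0027 0.026 0 0 0;0 -0.015 0.0027 0.026 0 0 0;0 -0.015 0.0027 0.026 0 0 0;0 -0.015 0.0027 0.026 0 0 0;0 0 0 0 0 0 0")

```text
clock: 16.45
eef_pos: [0.5183, 0.2057, 0.3351]
tool_rot: [0.779, 0.568, 0.185, 0.188]
ft_force: [0.4, 0.7, 0.8]
grip_width: 0.0428
grasp_force: 0.0
```

Run:
```python
from h import *
s=snap('scene'); c=snap('wrist')
a=cv2.resize(s['frame'][70:350,170:450],(600,600),interpolation=cv2.INTER_CUBIC)[...,::-1]; cv2.imwrite('pics/s6.png',a)
cv2.imwrite('pics/w6.png',c['frame'][...,::-1])
```

```text
(no output)
```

View pics/s6.png

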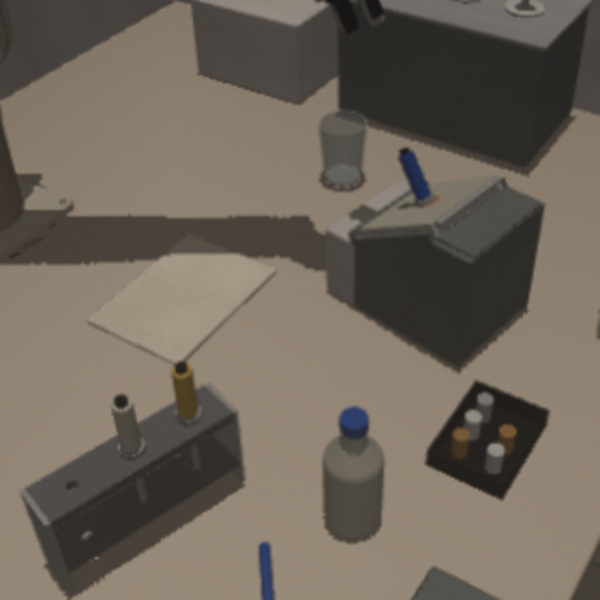

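View pics/w6.png

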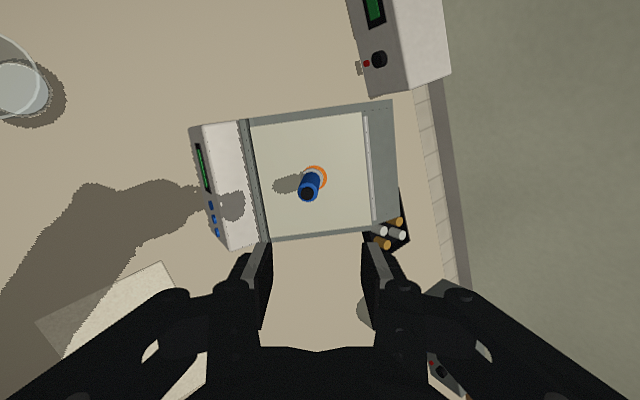

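The blue probe stands in the eyelet (wrist view: stub at (307,193)). The lid lies flat, the other probes are still in the rack, and the bottle, marker and beaker are in place. A quick numeric check of the seating follows.

Run:
```python
from h import *
c=dict(np.load('wrist.npz')); c['extrinsics']=np.linalg.inv(wristT(c)); W=world(c)
n=np.array([-.4924,.0889,.8658]); eye=np.array([.6219,.1851,.1475]); D=(W-eye)@n
h=cv2.cvtColor(c['frame'],cv2.COLOR_RGB2HSV); S=np.zeros(D.shape,bool); S[130:220,265:355]=1
L=S&(abs(D)<.01); P=W[L]; m=P.mean(0); N=np.linalg.svd(P-m,full_matrices=False)[2][2]; N*=np.sign(N[2]); print('lid tilt',np.degrees(np.arccos(N[2])),'offset',np.median(D[L]))
print('stub top height above lid (expect .070)',np.median(D[188:199,302:312]))
```

```text
lid tilt 30.07583954750416 offset -0.0006814111135846791
stub top height above lid (expect .070) 0.06966201798402344
```

```bash
python3 -c "
from workcell import *
print(job_done())"
```

```text
the job is handed in; nothing more can be done
None
```

I shut the lid (final tilt 30.1°), put the blue probe fully home in the eyelet and let go of it (stub 70 mm above the lid, as expected), left everything else in place, and handed the job in at about 17 s on the robot's clock.

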